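# Unlatch the sample-bay gate and draw out the carriage

## Task

Open the sample bay: raise the gate's gravity latch by its thumb rod until the bar comes free of its catch, swing the gate out wide, square to the front, and let the latch bar drop back down. Then draw the sample carriage all the way out by its upright post, keeping the jar standing on it, and leave the beaker and the amber bottle beside the bay where they are. Let go of everything at the end.

Things in the scene. Friction and masses are not known exactly. Their poses are not given: they have to be found in the camera images.
- bay: Fixed sample bay: grey deck 270 x 360 x 20 mm, side fences 120 mm high at y = +-93 mm, low white instrument nose at the back. Origin: centre of the deck's underside, on the table; -x is its front, +y its left, z up. The closed gate (steel frame 12 thick, clear panel) fills the front at x = -100 from y = +85 (hinge) to -85 (free edge), z 30 to 140. Offsets below are mm in this frame.
- gate (a joint): Gate angle, rad: 0 closed, grows as the free edge swings out towards the bay's -x (clockwise seen from above) to a stop at 1.9; 1.57 is square to the front. Stiff hinge (0.06 N m): stays where it is left. With the bar in the catch it moves only about 0.03.
- gate_hinge (a point): Point on the gate's vertical hinge axis, 85 mm above the table, at (-100, +85). Its axes turn with the gate: -y points along the gate to its free edge (170 mm away), -x is out of the gate's outer face.
- mast_top (a point): Top of the steel mast right of the gate, at (-120, -158), 205 mm high. It carries the catch, a rigid upright steel C at x -135 to -123, y -130 to -110. The tip of the closed latch bar lies 4 mm behind the C's lower lip. Between its lower and upper lip is a gap 30 high, where the bar can come out forward; behind the upper lip a cap overhangs the bar, its underside 8 above the upper lip's lower edge.
- bar_tip (a point): Tip of the latch bar (10 mm high). The catch is clamped at a different, unmeasured height each time: lower lip's top edge 8 to 44 mm above the lowered bar's underside, so feel for it: too low, the lower lip holds the bar, too high, the upper lip. Raise until it meets the cap, then lower the tip about 14 (the rod 8 to 9): it is mid-gap. Keep it so until the gate has turned 0.15 to 0.2 rad.
- latch (a joint): Angle of the latch bar about its pivot on the gate, rad: 0 level (resting on its own stop), grows as the tip is raised, stop at 0.75. The bar (120 g) falls back to 0 by its own weight when let go.
- latch_pivot (a point): Pivot of the latch bar, on the gate's outer face, its axis square to the gate: 55 mm from the hinge axis along the gate, 105 mm above the table. The bar's tip is 158 mm from it, past the gate's free edge; the thumb rod's axis is 90 mm towards the free edge and 30 mm higher (bar down). Axes turn with the gate.
- latch_grip (a point): Where to take the latch's thumb rod: dark steel round rod, 12 mm diameter, level, square to the gate, with an 18 mm round end. The point is on the rod's axis, 60 mm in front of the gate's mid-plane, 29 mm behind the round end, 135 mm above the table when the bar is down; closed: (-160, -60, 135). Over 30 mm free beside it, free above and below. x: along the rod; axes turn with gate and bar.
- carriage (a joint): How far the sample carriage is drawn out towards the bay's -x, m: starts at 0 to 0.01, stop at 0.130. About 1.5 N friction plus damping; stays where it is left. The closed gate blocks it after about 15 mm; it passes the open gate from about 1.3 rad on.
- carriage_post (a point): Grip point on the carriage's upright steel post (14 mm diameter, 20 mm cap, top 151 mm above the table), on its axis 130 mm above the table. The post stands 25 mm behind the front edge of an aluminium tray (160 x 100 mm, floor 48 mm above the table, rim 12 mm high). Carriage in: (-55, 0). Axes parallel to the bay's: draw along -x.
- jar_center (a point): Centre of the sample jar, 44 mm diameter, 62 mm high, white cap, standing loose on the tray about 85 mm behind the post.
- beaker_center (a point): Centre of a loose glass beaker (64 mm diameter, 85 mm high) on the table to the right (-y) of the bay. Leave alone.
- reagent_center (a point): Centre of a loose amber bottle (60 mm diameter, 125 mm high) on the table to the left (+y) of the bay. Leave alone.

How it is judged:
By the outcome, as a careful person would: the job done as asked, in the order asked, and still so for the second after the job is handed in, with the robot touching nothing.
It also fails if it takes over 72 s, if anything falls off the work surface, if the arm or the gripper's body presses on something with over 40 N, if the wrist force passes 120 N, or if a joint passes its speed limit or range.

## Robot

A 6-joint arm with a two-finger parallel gripper is mounted at the origin on the work surface. World frame = base frame: x ahead of the robot, y to its left, z up, the work surface at z = 0. Lengths are in m, angles in rad, forces in N, time in s.
With the tool pointing down it reaches from about 0.3 to 0.775 m from the base axis. Payload 14.6 kg.
Tool frame: the origin (TCP) lies at the very end of the fingers, on their centre line; the grasp point (between the pads) lies 19 mm behind it; z points along the fingers, y is the line along which they close (so a half turn about z gives the same grasp; the last joint's range is limited). The gripper opens to 94 mm and grips with 3 to 60 N. Pads are 16 mm wide; open, the fingers measure 119 mm over their backs; the gripper's body (75 mm by 177 mm) begins 78 mm behind the grasp point.
Start: joints at [-1.371, 0.3, 1.521, -0, 1.321, -0.067], TCP at [0.145, -0.531, 0.205] pointing down, gripper open.
Joint ranges: [-3.03, 3.03], [-0.79, 2.21], [0.23, 2.52], [-1.04, 4.18], [0, 3.07], [-2.55, 2.55]. Speed limits (rad/s): [2.22, 2.22, 2.57, 3.14, 3.14, 3.14].

## Interface

Orientations are given as a unit quaternion [w, x, y, z].
In Python, from station import robot gives the robot as it stands. The module is installed in compiled form; this text tells all that it offers.
- The arm moves only by the tool apply_moves, never from a script. Its argument "rows" is a list of rows, each a list of 3 entries, a list of its own where there are three numbers: the finger opening in m, from 0 to 0.094, then the shift along the tool's x, y, z in m, then the turn about the tool's z in degrees. In form: [[fingers, [dx, dy, dz], yaw], ...]. A call has exactly 8 rows; each row is the pose to reach, as a shift and turn from the pose commanded when the call began, along the tool's axes at that moment; what a row does not reach only later rows make up. A row lasts 1/10 s, in which the tool goes at most 50 mm and 8.59 degrees, less where a joint would pass 70% of its speed; a pose out of reach is approached as far as the arm can. A call with a gripper value outside its range is refused whole. The fingers move at their own pace and stop on an object; "newtons" is the grip in N (left out, the last holds). Time passes only in rows, so rows that repeat a pose let the fingers close, or fill a call up. It gives the time, the measured TCP pose, the force, the opening and the grip force at its end, in the units of the state.
- robot.observe(): the state, without advancing time (a new reading comes with each control period).
- robot.snapshot(name): name is "scene" or "side" or "wrist"; returns the picture (384x512x3 uint8, red, green, blue); there is no depth.
- robot.camera_params(name): a dict with "mtx" (3x3 intrinsics, pixels), "rvec" (rotation vector, rad) and "tvec" (3), from world to camera coordinates, as OpenCV has them; the wrist camera has in their place "T_tool_cam" (4x4, takes a point from camera to tool coordinates, whose origin is the TCP and whose axes are the flange's). Camera axes: x right, y down, z forward; pixel columns grow to the right and rows downward; lengths in m; the calibration is good to about 2 mm. A picture is of the moment at which its call begins: read the wrist's pose just before it. camera_params takes no time and is no camera call.
- robot.hand_in(): hands the job in; it is judged then, once.
The state is a dict: "t": time; "qpos": joint angles; "qvel": joint speeds; "joint_torque": joint torques, N m; "tool_pos": TCP position; "ee_rot": TCP orientation; "wrist_force": force on the tool from outside, world axes, zero at the start; "moment": the same for the moment, N m; "width": finger opening in m; "gripper_force": force on a finger pad.
Only numpy, scipy, OpenCV 4.12 (cv2) and the standard library are available. Lean on these libraries where they do the work, as an engineer would, in place of code of your own. Each camera call takes 0.05 s, during which the arm holds its last target. There are 200 camera calls.

## Working session

There is one attempt and no reset: what is moved stays moved. The work goes in short steps, Python scripts to look and compute and a tool call to move; the robot and the scene stay as the last step left them, time stands still between calls to the robot, and variables do not carry over. Pictures are saved under pics/ and viewed, at most 10 in all, crops included, and the job is handed in when it is done.

Besides the shell and the picture viewer there is one more tool, called after "Request:" as name(argument=value, ...) on one line, values as JSON. apply_moves: Moves the arm, as the interface text tells. Its arguments: {"type":"object","properties":{"rows":{"type":"array","items":{"type":"array"}},"newtons":{"type":"number"}},"required":["rows"]}

```bash
mkdir -p pics
python3 - <<'E'
from station import robot
import cv2,numpy as np
s=robot.observe();print({k:np.round(v,3).tolist() for k,v in s.items()})
for n in("scene","side"):
    p=robot.snapshot(n);cv2.imwrite(f"pics/{n}0.png",cv2.resize(p[:,:,::-1],(800,600),interpolation=cv2.INTER_CUBIC));c=robot.camera_params(n);print(n,c)
print(robot.camera_params("wrist"))
E
```

```text
{'t': 0.0, 'qpos': [-1.371, 0.3, 1.522, -0.0, 1.321, -0.067], 'qvel': [0.001, -0.0, 0.002, 0.0, -0.0, 0.001], 'joint_torque': [-0.002, -53.181, -35.273, 0.071, 0.024, -0.0], 'tool_pos': [0.145, -0.53, 0.205], 'ee_rot': [-0.001, 0.991, 0.133, -0.0], 'wrist_force': [0.081, 0.455, 0.211], 'moment': [0.047, 0.034, 0.013], 'gripper_force': 0.0, 'width': 0.094}
scene {'mtx': array([[485.17405158,   0.        , 248.8982779 ],
       [  0.        , 485.17405158, 188.44489336],
       [  0.        ,   0.        ,   1.        ]]), 'rvec': array([ 2.31417695,  1.13111485, -0.33790001]), 'tvec': array([-0.4063585 , -0.33069648,  1.56175149])}
side {'mtx': array([[388.95715893,   0.        , 254.18491746],
       [  0.        , 388.95715893, 198.04974942],
       [  0.        ,   0.        ,   1.        ]]), 'rvec': array([ 2.08644501, -0.7591973 ,  0.36604923]), 'tvec': array([-0.50527569,  0.36516895,  0.52090823])}
{'mtx': array([[319.41245982,   0.        , 254.00305038],
       [  0.        , 319.41245982, 190.17783586],
       [  0.        ,   0.        ,   1.        ]]), 'T_tool_cam': array([[ 6.50786731e-04, -9.65861653e-01, -2.59057608e-01,
         7.45208571e-02],
       [ 9.99999338e-01,  3.82876458e-04,  1.08462598e-03,
        -5.07378828e-04],
       [-9.48411584e-04, -2.59058142e-01,  9.65861263e-01,
        -1.80110884e-01],
       [ 0.00000000e+00,  0.00000000e+00,  0.00000000e+00,
         1.00000000e+00]])}
```

View pics/scene0.png

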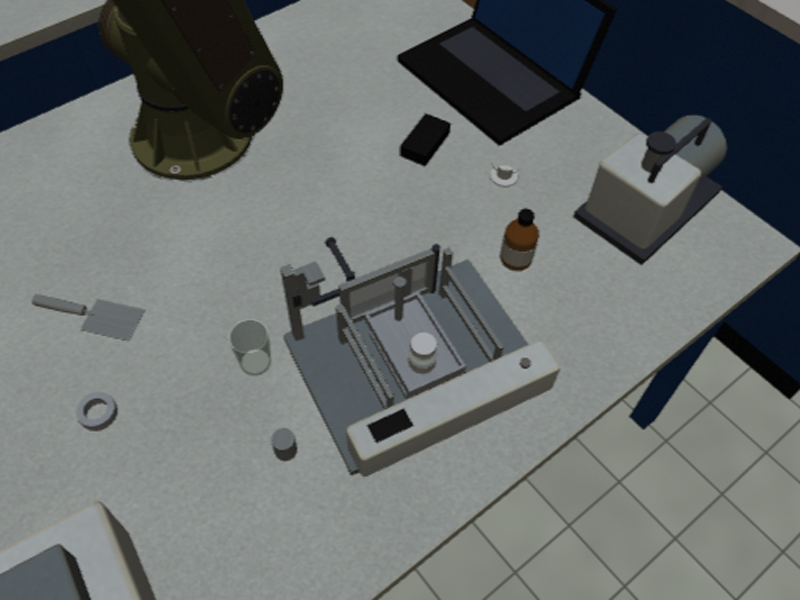

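View pics/side0.png

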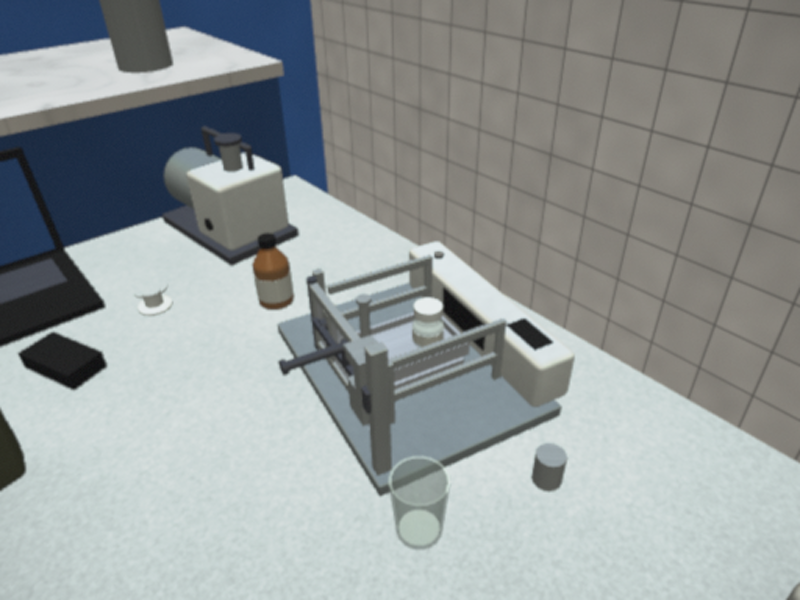

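Bay visible in both views. Scene picture (800 wide): rod end (331,243), mast top (291,269), deck corners (470,262) and (286,340). Side picture: rod end (286,366), mast top (377,343), deck corners (280,327), (381,487) and (559,408). Next I fit the bay pose.

```bash
cat > h.py <<'E'
import numpy as np,cv2
from scipy.spatial.transform import Rotation as R
from scipy.optimize import least_squares
from station import robot
def proj(n,P):
    c=robot.camera_params(n);return cv2.projectPoints(np.atleast_2d(P).astype(float),c['rvec'],c['tvec'],c['mtx'],None)[0][:,0]
def toW(b,P):
    P=np.atleast_2d(P)/1000.;c,s=np.cos(b[2]),np.sin(b[2])
    return np.c_[b[0]+c*P[:,0]-s*P[:,1],b[1]+s*P[:,0]+c*P[:,1],P[:,2]]
def toolrel(Pw,s=None):
    s=s or robot.observe();q=s['ee_rot'];r=R.from_quat([q[1],q[2],q[3],q[0]])
    return r.inv().apply(np.atleast_2d(Pw)-s['tool_pos'])*1000
E
python3 - <<'E'
from h import *
S={'scene':[((-189,-60,135),(331,243)),((-120,-158,205),(291,269)),((-135,180,20),(470,262)),((-135,-180,20),(286,340)),((-55,0,151),(400,281))],
'side':[((-189,-60,135),(286,366)),((-120,-158,205),(377,343)),((-135,180,20),(280,327)),((-135,-180,20),(381,486)),((135,-180,20),(559,408)),((-55,0,151),(365,300))]}
def f(b):
    r=[]
    for n,l in S.items():
        P=np.array([a for a,_ in l],float);u=np.array([x for _,x in l])/1.5625
        r.append((proj(n,toW(b,P))-u).ravel())
    return np.concatenate(r)
best=min((least_squares(f,[.5,-.1,y],loss='soft_l1') for y in np.arange(0,6.2,.8)),key=lambda o:o.cost)
print(best.x,np.degrees(best.x[2]),np.round(f(best.x),1))
np.save('b.npy',best.x);b=best.x
for n in('scene','side'):
    p=cv2.imread(f'pics/{n}0.png');print()
    for P in [(-160,-60,135),(-189,-60,135),(-100,85,140),(-100,-85,140),(-120,-158,205),(-55,0,151),(-135,180,20),(-135,-180,20),(135,-180,20)]:
        u=proj(n,toW(b,P))[0]*1.5625;cv2.circle(p,tuple(int(round(x)) for x in u),3,(0,0,255),1)
    cv2.imwrite(f'pics/{n}1.png',p)
a=cv2.imread('pics/scene1.png')[200:500,200:600];c=cv2.imread('pics/side1.png')[220:520,220:620]
cv2.imwrite('pics/fit.png',np.hstack([a,c]))
print(toW(b,[(-160,-60,135),(-100,85,85),(-55,0,130)]),toolrel(toW(b,[(-160,-60,135)])))
E
```

```text
[0.69498999 0.02533148 6.08100667] 348.4160173654029 [-0.1 -0.4 -2.9 -0.1 -0.9 -2.9 -2.5 -4.7  0.9  1.9  0.7 -1.  -0.3  1.9
 -1.8 -3.8 -1.1 -0.4  2.6 -2.2  2.5 -3.3]


[[ 0.52620072 -0.00131775  0.135     ]
 [ 0.61409519  0.12868056  0.085     ]
 [ 0.64111026  0.03637571  0.13      ]] [[ 507.21891617 -409.71524588   70.40009297]]
```

View pics/fit.png

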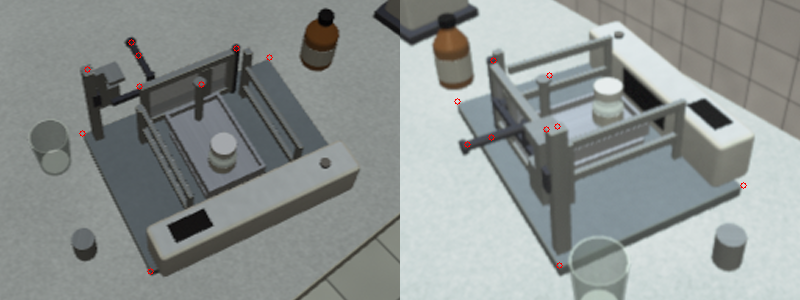

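The fitted bay sits at (0.695, 0.025), yaw −11.6°, and the red marks land on the rod, mast and post. I'll fly above the rod, turning the half-turn way so the wrist has range for the swing.

Request:
apply_moves(rows=[[0.094,[15,-12,-20],-8],[0.094,[45,-36,-40],-16],[0.094,[80,-64,-60],-24],[0.094,[115,-92,-60],-32],[0.094,[150,-120,-60],-40],[0.094,[185,-148,-60],-48],[0.094,[220,-176,-60],-56],[0.094,[250,-200,-60],-64]], newtons=20)

```text
t: 0.9
tool_pos: [0.3572, -0.2381, 0.3614]
ee_rot: [0.0, 0.768, 0.64, 0.0]
wrist_force: [0.5, -1.1, 0.0]
width: 0.094
gripper_force: 0.0
```

I sent millimetres where the rows take metres. The per-row cap kept that move harmless. Recomputing from the current pose.

Run:
```python
from h import *
s=robot.observe();b=np.load('b.npy')
print(np.round(s['tool_pos'],4),np.round(s['qpos'],3),np.round(s['qvel'],3),toolrel(toW(b,[(-160,-60,200)])))
```

```text
[ 0.3572 -0.2381  0.3614] [-0.673 -0.051  1.559  0.     1.633 -0.492] [ 1.146 -0.013 -0.182  0.003  0.198 -0.248] [[263.43661311 123.45754243 161.41321806]]
```

Request:
apply_moves(rows=[[0.094,[0.035,0.016,0.01],-8],[0.094,[0.07,0.033,0.02],-16],[0.094,[0.105,0.05,0.03],-24],[0.094,[0.14,0.066,0.04],-32],[0.094,[0.175,0.082,0.05],-40],[0.094,[0.21,0.099,0.06],-48],[0.094,[0.24,0.113,0.07],-56],[0.094,[0.26,0.122,0.08],-64]])

```text
t: 1.7
tool_pos: [0.5255, -0.0053, 0.2799]
ee_rot: [-0.0, 0.312, 0.95, -0.0]
wrist_force: [-0.1, -0.3, 0.1]
width: 0.0937
gripper_force: 0.0
```

Run:
```python
from h import *
s=robot.observe();b=np.load('b.npy')
print(np.round(s['tool_pos'],4),np.round(s['qpos'],3),toolrel(toW(b,[(-160,-60,200)])),R.from_quat(np.roll(s['ee_rot'],-1)).as_matrix())
```

```text
[ 0.5255 -0.0053  0.2799] [-0.08   0.198  1.475  0.     1.469 -1.017] [[ 1.68118796  3.63931331 79.90273744]] [[-8.05827985e-01  5.92148930e-01 -9.50324500e-04]
 [ 5.92149038e-01  8.05828443e-01  1.94279596e-04]
 [ 8.80840967e-04 -4.06177803e-04 -9.99999530e-01]]
```

Request:
apply_moves(rows=[[0.094,[0.0,0.0,0.0],-8],[0.094,[0.0,0.0,0.01],-16],[0.094,[0.0,0.0,0.02],-24.7],[0.094,[0.0,0.0,0.03],-24.7],[0.094,[0.0,0.0,0.03],-24.7],[0.094,[0.0,0.0,0.03],-24.7],[0.094,[0.0,0.0,0.03],-24.7],[0.094,[0.0,0.0,0.03],-24.7]])

```text
t: 2.5
tool_pos: [0.5249, -0.0072, 0.2513]
ee_rot: [0.0, 0.105, 0.994, 0.0]
wrist_force: [-0.7, -0.3, -0.6]
width: 0.0941
gripper_force: 0.0
```

```bash
cat >> h.py <<'E'
def wcam(s):
    T=np.eye(4);T[:3,:3]=R.from_quat(np.roll(s['ee_rot'],-1)).as_matrix();T[:3,3]=s['tool_pos']
    c=robot.camera_params('wrist');return np.linalg.inv(T@c['T_tool_cam']),c['mtx']
def wproj(s,P):
    M,K=wcam(s);return cv2.projectPoints(np.atleast_2d(P).astype(float),cv2.Rodrigues(M[:3,:3])[0],M[:3,3],K,None)[0][:,0]
E
python3 - <<'E'
from h import *
s=robot.observe();b=np.load('b.npy');p=robot.snapshot('wrist')
im=cv2.resize(p[:,:,::-1],(800,600),interpolation=cv2.INTER_CUBIC)
for P in [(-160,-60,135),(-189,-60,135),(-120,-158,205),(-55,0,151),(-100,-85,140),(-100,85,140)]:
    u=wproj(s,toW(b,P))[0]*1.5625;print(P,u)
    cv2.circle(im,tuple(int(round(x)) for x in u),4,(0,0,255),1)
cv2.imwrite('pics/w0.png',im)
print(np.round(s['tool_pos'],4),toolrel(toW(b,[(-160,-60,119)])),s['ee_rot'])
E
```

```text
(-160, -60, 135) [406.79388994 291.4454111 ]
(-189, -60, 135) [406.65088606 244.4872229 ]
(-120, -158, 205) [213.30852297 405.52112938]
(-55, 0, 151) [501.9809227  456.69302332]
(-100, -85, 140) [367.84629615 385.22016484]
(-100, 85, 140) [635.91742805 383.2984906 ]
[ 0.5249 -0.0072  0.2513] [[-6.99566768e-03  6.00651560e+00  1.32269096e+02]] [3.67899368e-04 1.05280209e-01 9.94442528e-01 2.32177367e-06]
```

View pics/w0.png

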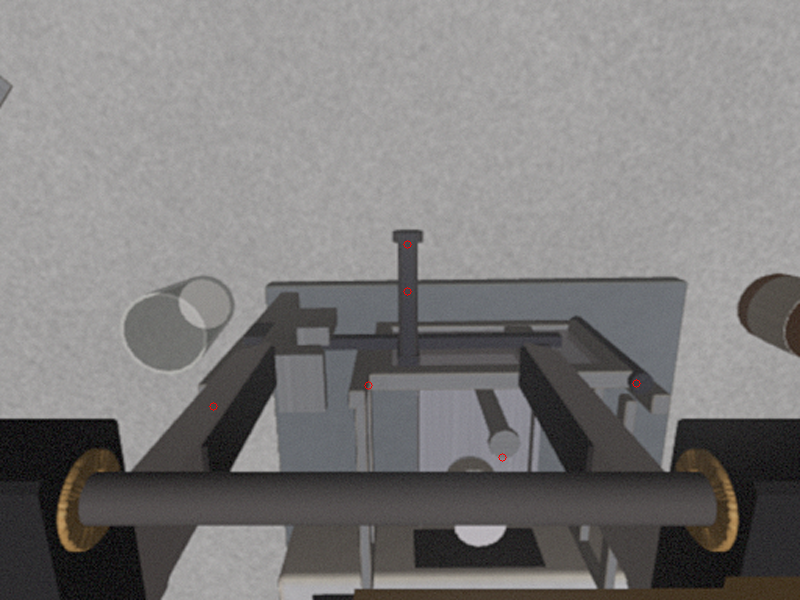

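The wrist view shows the rod's round end at (407,237) against a predicted 244 and the gate edge about 7 px higher than predicted, so the bay is about 4 mm further forward. The post cap at (503,440) puts the carriage about 6 mm out. Shifting the fit and descending onto the rod.

Request:
apply_moves(rows=[[0.07,[0.002,0.003,0.02],0],[0.06,[0.004,0.006,0.05],0],[0.06,[0.004,0.006,0.08],0],[0.06,[0.004,0.006,0.105],0],[0.06,[0.004,0.006,0.122],0],[0.06,[0.004,0.006,0.132],0],[0.06,[0.004,0.006,0.132],0],[0.06,[0.004,0.006,0.132],0]])

```text
t: 3.35
tool_pos: [0.5225, -0.0005, 0.1197]
ee_rot: [0.001, 0.105, 0.994, 0.0]
wrist_force: [0.9, 0.5, 0.6]
width: 0.0604
gripper_force: 0.0
```

Run:
```python
from h import *
b=np.load('b.npy');b[:2]=toW(b,[(-4,0,0)])[0,:2];np.save('b.npy',b)
s=robot.observe();print(s['tool_pos'],toolrel(toW(b,[(-160,-60,119)])),s['wrist_force'],s['width'])
p=robot.snapshot('wrist');cv2.imwrite('pics/w1.png',p[:,:,::-1])
```

```text
[ 5.22499902e-01 -4.97888354e-04  1.19715781e-01] [[ 0.21018836 -0.0617275   0.71556056]] [0.93323927 0.51235536 0.63898547] 0.060388969556830284
```

View pics/w1.png

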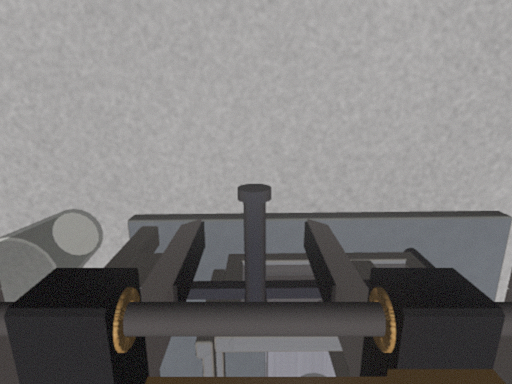

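Rod is centred between the fingers (column 255), 60 mm in front of the gate. I'll close on it, then raise along the bar's arc.

Request:
apply_moves(rows=[[0.03,[0,0,0],0],[0.0,[0,0,0],0],[0.0,[0,0,0],0],[0.0,[0,0,0],0],[0.0,[0,0,0],0],[0.0,[0,0,0],0],[0.0,[0,0,0],0],[0.0,[0,0,0],0]], newtons=20)

```text
t: 4.2
tool_pos: [0.5221, -0.0002, 0.1189]
ee_rot: [0.0, 0.105, 0.995, 0.0]
wrist_force: [1.8, 3.2, -0.1]
width: 0.0113
gripper_force: 20.0
```

Request:
apply_moves(rows=[[0.0,[0,0.001,-0.003],0],[0.0,[0,0.002,-0.006],0],[0.0,[0,0.0034,-0.009],0],[0.0,[0,0.0045,-0.011],0],[0.0,[0,0.0054,-0.013],0],[0.0,[0,0.0066,-0.0153],0],[0.0,[0,0.0077,-0.0173],0],[0.0,[0,0.0077,-0.0173],0]])

```text
t: 5.0
tool_pos: [0.5236, 0.0071, 0.1365]
ee_rot: [-0.0, 0.105, 0.995, -0.0]
wrist_force: [-0.7, -0.1, -1.9]
width: 0.0112
gripper_force: 20.0
```

Request:
apply_moves(rows=[[0.0,[0,0.0005,-0.0008],0],[0.0,[0,0.001,-0.0016],0],[0.0,[0,0.0014,-0.0024],0],[0.0,[0,0.0018,-0.003],0],[0.0,[0,0.0018,-0.003],0],[0.0,[0,0.0018,-0.003],0],[0.0,[0,0.0018,-0.003],0],[0.0,[0,0.0018,-0.003],0]])

```text
t: 5.8
tool_pos: [0.524, 0.0086, 0.1392]
ee_rot: [-0.0, 0.105, 0.995, -0.0]
wrist_force: [-4.1, -3.7, 0.1]
width: 0.0117
gripper_force: 20.0
```

Request:
apply_moves(rows=[[0.0,[0,0.0006,-0.001],0],[0.0,[0,0.0012,-0.002],0],[0.0,[0,0.0012,-0.002],0],[0.0,[0,0.0012,-0.002],0],[0.0,[0,0.0012,-0.002],0],[0.0,[0,0.0012,-0.002],0],[0.0,[0,0.0012,-0.002],0],[0.0,[0,0.0012,-0.002],0]])

```text
t: 6.6
tool_pos: [0.5242, 0.0098, 0.1412]
ee_rot: [-0.0, 0.105, 0.995, -0.0]
wrist_force: [-3.7, -3.4, 0.3]
width: 0.0113
gripper_force: 20.0
```

Request:
apply_moves(rows=[[0.0,[0,0.0007,-0.001],0],[0.0,[0,0.0014,-0.002],0],[0.0,[0,0.0014,-0.002],0],[0.0,[0,0.0014,-0.002],0],[0.0,[0,0.0014,-0.002],0],[0.0,[0,0.0014,-0.002],0],[0.0,[0,0.0014,-0.002],0],[0.0,[0,0.0014,-0.002],0]])

```text
t: 7.4
tool_pos: [0.5245, 0.011, 0.1433]
ee_rot: [-0.0, 0.105, 0.995, -0.0]
wrist_force: [-3.7, -4.5, 0.5]
width: 0.0111
gripper_force: 20.0
```

Request:
apply_moves(rows=[[0.0,[0,0.0007,-0.001],0],[0.0,[0,0.0015,-0.002],0],[0.0,[0,0.0015,-0.002],0],[0.0,[0,0.0015,-0.002],0],[0.0,[0,0.0015,-0.002],0],[0.0,[0,0.0015,-0.002],0],[0.0,[0,0.0015,-0.002],0],[0.0,[0,0.0015,-0.002],0]])

```text
t: 8.2
tool_pos: [0.5248, 0.0123, 0.1454]
ee_rot: [-0.0, 0.105, 0.994, -0.0]
wrist_force: [-5.2, -5.4, 1.9]
width: 0.0113
gripper_force: 20.0
```

Request:
apply_moves(rows=[[0.0,[0,0.0004,-0.001],0],[0.0,[0,0.0008,-0.002],0],[0.0,[0,0.001,-0.0025],0],[0.0,[0,0.001,-0.0025],0],[0.0,[0,0.001,-0.0025],0],[0.0,[0,0.001,-0.0025],0],[0.0,[0,0.001,-0.0025],0],[0.0,[0,0.001,-0.0025],0]])

```text
t: 9.0
tool_pos: [0.5251, 0.0138, 0.1477]
ee_rot: [-0.0, 0.105, 0.995, -0.0]
wrist_force: [-3.8, -3.7, -1.0]
width: 0.0112
gripper_force: 20.0
```

Run:
```python
from h import *
s=robot.observe();print(s['tool_pos'],s['wrist_force'],s['moment'])
p=robot.snapshot('side');cv2.imwrite('pics/s2.png',cv2.resize(p[200:300,160:290,::-1],(780,600),interpolation=cv2.INTER_CUBIC))
```

```text
[0.52508478 0.01378092 0.14766731] [-3.81653928 -3.74348771 -0.99592807] [-0.7311714   0.61093493 -0.01965543]
```

View pics/s2.png

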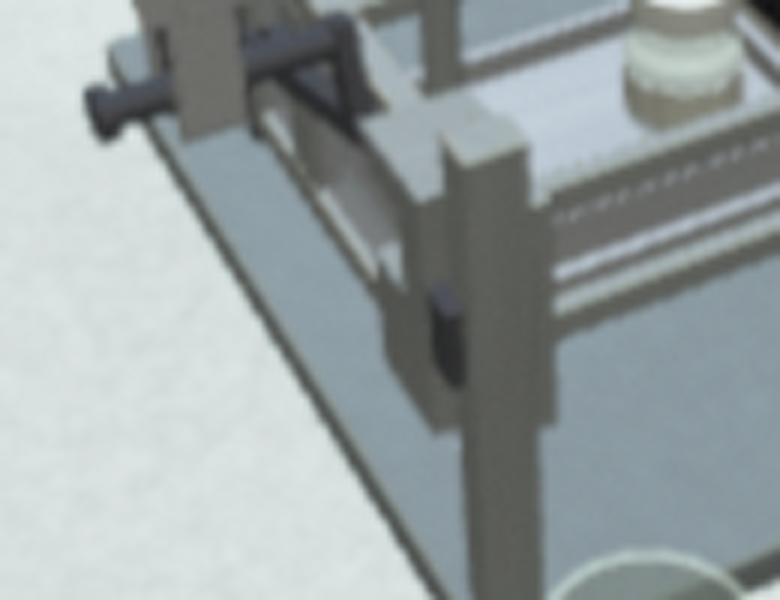

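The rod is held and raised. The bar tip (447,335) is still below the C's cap, so I keep raising.

Request:
apply_moves(rows=[[0.0,[0,0.0007,-0.001],0],[0.0,[0,0.0014,-0.002],0],[0.0,[0,0.0018,-0.0025],0],[0.0,[0,0.0018,-0.0025],0],[0.0,[0,0.0018,-0.0025],0],[0.0,[0,0.0018,-0.0025],0],[0.0,[0,0.0018,-0.0025],0],[0.0,[0,0.0018,-0.0025],0]])

```text
t: 9.85
tool_pos: [0.5255, 0.0156, 0.1502]
ee_rot: [-0.0, 0.105, 0.995, 0.0]
wrist_force: [-3.3, -3.1, -0.4]
width: 0.0112
gripper_force: 20.0
```

Request:
apply_moves(rows=[[0.0,[0,0.0008,-0.001],0],[0.0,[0,0.0016,-0.002],0],[0.0,[0,0.002,-0.0025],0],[0.0,[0,0.002,-0.0025],0],[0.0,[0,0.002,-0.0025],0],[0.0,[0,0.002,-0.0025],0],[0.0,[0,0.002,-0.0025],0],[0.0,[0,0.002,-0.0025],0]])

```text
t: 10.65
tool_pos: [0.5259, 0.0175, 0.1528]
ee_rot: [-0.0, 0.105, 0.995, -0.0]
wrist_force: [-4.7, -3.8, 0.4]
width: 0.0112
gripper_force: 20.0
```

Request:
apply_moves(rows=[[0.0,[0,0.0008,-0.001],0],[0.0,[0,0.0017,-0.002],0],[0.0,[0,0.0017,-0.002],0],[0.0,[0,0.0017,-0.002],0],[0.0,[0,0.0017,-0.002],0],[0.0,[0,0.0017,-0.002],0],[0.0,[0,0.0017,-0.002],0],[0.0,[0,0.0017,-0.002],0]])

```text
t: 11.45
tool_pos: [0.526, 0.0187, 0.1543]
ee_rot: [-0.0, 0.105, 0.995, -0.0]
wrist_force: [-3.8, -7.3, -3.6]
width: 0.0109
gripper_force: 20.0
```

Request:
apply_moves(rows=[[0.0,[0,0.0004,-0.0005],0],[0.0,[0,0.0008,-0.001],0],[0.0,[0,0.0008,-0.001],0],[0.0,[0,0.0008,-0.001],0],[0.0,[0,0.0008,-0.001],0],[0.0,[0,0.0008,-0.001],0],[0.0,[0,0.0008,-0.001],0],[0.0,[0,0.0008,-0.001],0]])

```text
t: 12.25
tool_pos: [0.5258, 0.019, 0.1545]
ee_rot: [-0.001, 0.105, 0.994, -0.001]
wrist_force: [-2.6, -11.0, -10.6]
width: 0.0111
gripper_force: 20.0
```

Cap contact felt at TCP z ≈ 0.154 (wrist z force −10 N). That puts the lower lip about 39 mm up. Lowering to mid-gap, which is 9 mm of rod travel.

Request:
apply_moves(rows=[[0.0,[0,-0.0015,-0.0],0],[0.0,[0,-0.003,0.004],0],[0.0,[0,-0.0045,0.006],0],[0.0,[0,-0.006,0.008],0],[0.0,[0,-0.0073,0.0105],0],[0.0,[0,-0.0073,0.0105],0],[0.0,[0,-0.0073,0.0105],0],[0.0,[0,-0.0073,0.0105],0]])

```text
t: 13.05
tool_pos: [0.5249, 0.0125, 0.1459]
ee_rot: [0.0, 0.105, 0.995, -0.0]
wrist_force: [-7.1, -5.7, 4.6]
width: 0.0112
gripper_force: 20.0
```

Request:
apply_moves(rows=[[0.0,[0.0026,0.0012,0],1.15],[0.0,[0.0052,0.0025,0],2.29],[0.0,[0.0065,0.0032,0],2.86],[0.0,[0.0065,0.0032,0],2.86],[0.0,[0.0065,0.0032,0],2.86],[0.0,[0.0065,0.0032,0],2.86],[0.0,[0.0065,0.0032,0],2.86],[0.0,[0.0065,0.0032,0],2.86]])

```text
t: 13.85
tool_pos: [0.5195, 0.0169, 0.1461]
ee_rot: [0.001, 0.129, 0.992, -0.0]
wrist_force: [-6.5, -6.5, 6.0]
width: 0.0112
gripper_force: 20.0
```

Request:
apply_moves(rows=[[0.0,[0.0026,0.0012,0],1.15],[0.0,[0.0052,0.0025,0],2.29],[0.0,[0.0065,0.0032,0],2.86],[0.0,[0.0091,0.0046,0],4.0],[0.0,[0.0128,0.0066,0],5.73],[0.0,[0.0128,0.0066,0],5.73],[0.0,[0.0128,0.0066,0],5.73],[0.0,[0.0128,0.0066,0],5.73]])

```text
t: 14.65
tool_pos: [0.5086, 0.0267, 0.146]
ee_rot: [0.0, 0.179, 0.984, -0.0]
wrist_force: [-7.1, -6.6, 5.9]
width: 0.0111
gripper_force: 20.0
```

Run:
```python
from h import *
s=robot.observe();print(s['tool_pos'],s['wrist_force'],s['moment'])
a=robot.snapshot('side')[190:320,150:290,::-1];b=robot.snapshot('wrist')[150:384,100:450,::-1]
f=lambda x,w:cv2.resize(x,(w,400),interpolation=cv2.INTER_CUBIC)
cv2.imwrite('pics/s3.png',np.hstack([f(a,400),f(b,400)]))
```

```text
[0.50864586 0.02666779 0.14600882] [-7.0890607  -6.58388835  5.91826298] [-1.06350458  1.06600136  0.08288947]
```

View pics/s3.png

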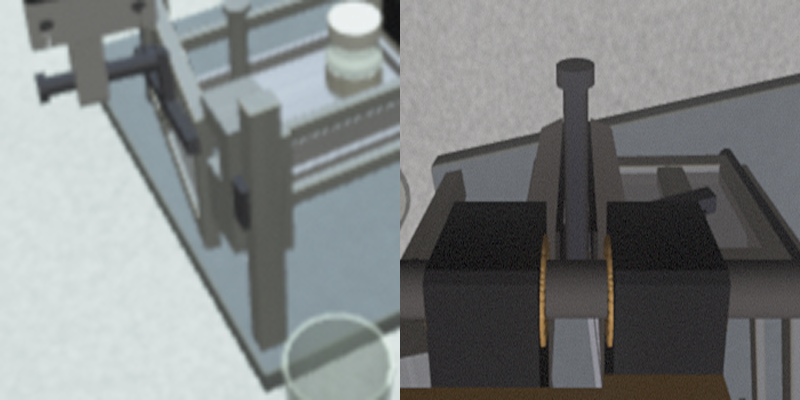

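The bar end is now in front of the C and free, with the gate at about 0.15 rad. Swinging the rest in two equal arcs.

Request:
apply_moves(rows=[[0.0,[0.0114,0.0059,0],5.1],[0.0,[0.0223,0.0127,0],10.2],[0.0,[0.0324,0.0204,0],15.3],[0.0,[0.0419,0.0291,0],20.4],[0.0,[0.0506,0.0385,0],25.4],[0.0,[0.0584,0.0487,0],30.5],[0.0,[0.0652,0.0594,0],35.6],[0.0,[0.0712,0.0709,0],40.7]])

```text
t: 15.55
tool_pos: [0.4663, 0.1192, 0.1459]
ee_rot: [-0.0, 0.511, 0.859, 0.0]
wrist_force: [-5.8, -0.7, 3.1]
width: 0.0116
gripper_force: 20.0
```

Request:
apply_moves(rows=[[0.0,[0.0114,0.0059,0],5.1],[0.0,[0.0223,0.0127,0],10.2],[0.0,[0.0324,0.0204,0],15.3],[0.0,[0.0419,0.0291,0],20.4],[0.0,[0.0506,0.0385,0],25.4],[0.0,[0.0584,0.0487,0],30.5],[0.0,[0.0652,0.0594,0],35.6],[0.0,[0.0712,0.0709,0],40.7]])

```text
t: 16.35
tool_pos: [0.4949, 0.2167, 0.1461]
ee_rot: [-0.001, 0.778, 0.628, 0.001]
wrist_force: [-3.7, 2.8, 3.1]
width: 0.0113
gripper_force: 20.0
```

Run:
```python
from h import *
s=robot.observe();print(s['tool_pos'],s['wrist_force'],s['moment'],np.round(s['qpos'],2))
b=np.load('b.npy');q=s['ee_rot'];print('toolx deg',np.degrees(2*np.arctan2(q[2],q[1])),'bay',np.degrees(b[2])-360)
h=toW(b,[(-100,85,0)])[0];d=s['tool_pos']-h;print('r',np.hypot(*d[:2]),'ang rel bay',np.degrees(np.arctan2(d[1],d[0])-b[2]))
```

```text
[0.49487817 0.21673703 0.14614457] [-3.70073076  2.81160349  3.05668845] [0.38077997 0.63439828 0.08312584] [0.34 0.33 1.62 0.   1.19 0.56]
toolx deg 77.83116705978547 bay -11.583982634597078
r 0.1445920951881729 ang rel bay -205.53298384979746
```

Request:
apply_moves(rows=[[0.0,[0,-0.0018,0.0025],0],[0.0,[0,-0.0035,0.005],0],[0.0,[0,-0.0059,0.009],0],[0.0,[0,-0.0082,0.0132],0],[0.0,[0,-0.0102,0.0175],0],[0.0,[0,-0.0122,0.022],0],[0.0,[0,-0.0134,0.0258],0],[0.0,[0,-0.0134,0.0258],0]])

```text
t: 17.15
tool_pos: [0.4815, 0.2181, 0.1192]
ee_rot: [-0.0, 0.777, 0.629, 0.0]
wrist_force: [-4.5, 4.2, 0.8]
width: 0.0114
gripper_force: 20.0
```

Request:
apply_moves(rows=[[0.06,[0,0,0],0],[0.06,[0,0,0],0],[0.06,[0,0,0],0],[0.06,[0,0,0],0],[0.06,[0,0,-0.01],0],[0.06,[0,0,-0.04],0],[0.06,[0,0,-0.08],0],[0.06,[0,0,-0.12],0]])

```text
t: 17.95
tool_pos: [0.4815, 0.2176, 0.2415]
ee_rot: [0.0, 0.777, 0.629, 0.0]
wrist_force: [0.1, -0.3, -0.2]
width: 0.0599
gripper_force: 0.0
```

Run:
```python
from h import *
s=robot.observe();b=np.load('b.npy');print(s['tool_pos'],s['wrist_force'])
q=s['ee_rot'];print('toolx',np.degrees(2*np.arctan2(q[2],q[1])))
for c in (0,6):print(toolrel(toW(b,[(-55-c,0,130-19)]),s))
a=robot.snapshot('scene');cv2.imwrite('pics/sc4.png',cv2.resize(a[130:310,150:390,::-1],(800,600),interpolation=cv2.INTER_CUBIC))
h=toW(b,[(-100,85,140)])
for d in(80,90,100):
  t=np.radians(d);e=(-100-170*np.sin(t),85-170*np.cos(t),140);print(d,(proj('scene',toW(b,e))-[150,130])*3.333)
for c in (0,5,10):print(c,(proj('scene',toW(b,(-55-c,0,151)))-[150,130])*3.333)
```

```text
[0.48148865 0.21755789 0.24152567] [ 0.12721423 -0.27721327 -0.17273662]
toolx 77.99139768721581
[[-144.0366538   189.81777551  130.53591917]]
[[-144.08111946  183.81794029  130.53558137]]
80 [[295.08078831 -41.87488601]]
90 [[326.52319238 -55.83901373]]
100 [[360.42538721 -65.43404211]]
0 [[353.76752936 168.3566858 ]]
5 [[350.63884142 163.30758115]]
10 [[347.5235395  158.28007896]]
```

View pics/sc4.png

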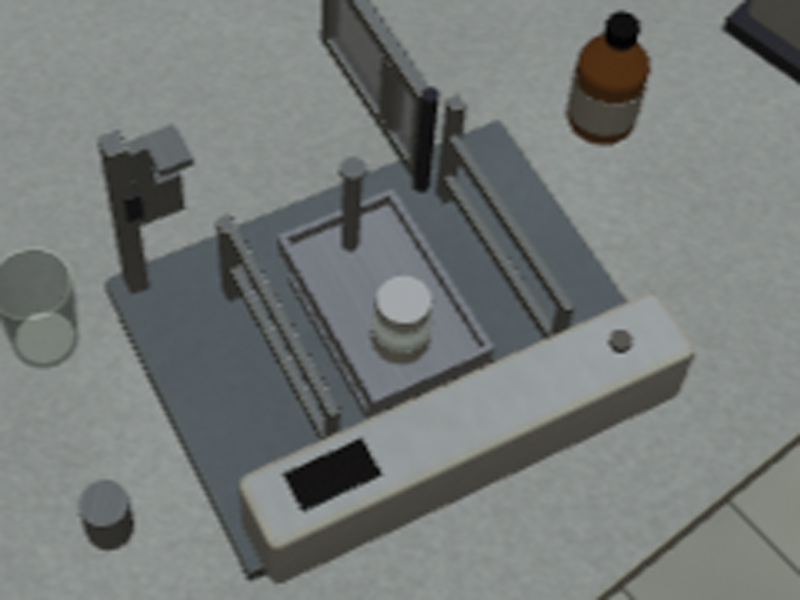

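Gate stands square, parallel to the fences, and the bar is down. The post cap at (352,165) puts the carriage at about 3 mm. Moving above the post and checking there.

Request:
apply_moves(rows=[[0.07,[-0.015,0.02,0],0],[0.07,[-0.04,0.052,0],0],[0.07,[-0.07,0.09,0],0],[0.07,[-0.1,0.13,0.01],0],[0.07,[-0.125,0.163,0.02],0],[0.07,[-0.144,0.187,0.03],0],[0.07,[-0.144,0.187,0.03],0],[0.07,[-0.144,0.187,0.03],0]])

```text
t: 18.8
tool_pos: [0.6347, 0.0378, 0.2094]
ee_rot: [-0.0, 0.777, 0.629, -0.0]
wrist_force: [-0.0, 1.0, -0.1]
width: 0.0699
gripper_force: 0.0
```

Run:
```python
from h import *
s=robot.observe();b=np.load('b.npy');print(s['tool_pos'],s['wrist_force'])
for c in (0,5,10):
  P=toW(b,[(-55-c,0,151)]);print(c,toolrel(P,s),wproj(s,P)*1.5625)
cv2.imwrite('pics/w5.png',cv2.resize(robot.snapshot('wrist')[:,:,::-1],(800,600)))
```

```text
[0.63466115 0.03775157 0.20943196] [-0.01806257  1.04402949 -0.05034755]
0 [[-3.52618609e-02  2.61625130e+00  5.84309865e+01]] [[403.51209353 318.73116324]]
5 [[-0.07619963 -2.38358076 58.43285587]] [[393.52865516 318.80351326]]
10 [[-0.11713741 -7.38341281 58.43472529]] [[383.54593053 318.87585812]]
```

View pics/w5.png

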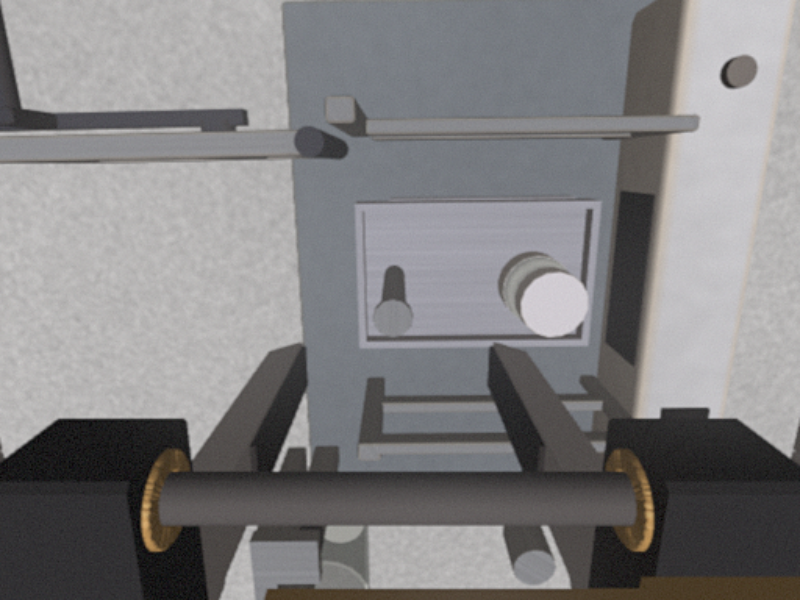

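Post cap at (393,317), so the carriage is 5 mm out. The jar stands behind it with room for the finger. Descending and gripping.

Request:
apply_moves(rows=[[0.06,[0.001,-0.0024,0.015],0],[0.06,[0.001,-0.0024,0.04],0],[0.06,[0.001,-0.0024,0.07],0],[0.06,[0.001,-0.0024,0.09],0],[0.06,[0.001,-0.0024,0.1],0],[0.06,[0.001,-0.0024,0.1],0],[0.06,[0.001,-0.0024,0.1],0],[0.06,[0.001,-0.0024,0.1],0]])

```text
t: 19.65
tool_pos: [0.6331, 0.0397, 0.111]
ee_rot: [0.001, 0.777, 0.629, 0.001]
wrist_force: [0.2, 0.7, -0.3]
width: 0.0598
gripper_force: 0.0
```

Request:
apply_moves(rows=[[0.04,[0,0,0],0],[0.025,[0,0,0],0],[0.015,[0,0,0],0],[0.005,[0,0,0],0],[0.0,[0,0,0],0],[0.0,[0,0,0],0],[0.0,[0,0,0],0],[0.0,[0,0,0],0]], newtons=15)

```text
t: 20.45
tool_pos: [0.6326, 0.0394, 0.1094]
ee_rot: [0.0, 0.777, 0.629, 0.0]
wrist_force: [-0.1, 0.3, -0.4]
width: 0.019
gripper_force: 15.0
```

Opening reads 19 mm, so the pads are on the 20 mm cap. I'll regrip 11 mm lower, on the post itself.

Request:
apply_moves(rows=[[0.04,[0,0,0],0],[0.04,[0,0,0],0],[0.04,[0,0,0.006],0],[0.04,[0,0,0.011],0],[0.02,[0,0,0.011],0],[0.01,[0,0,0.011],0],[0.0,[0,0,0.011],0],[0.0,[0,0,0.011],0]])

```text
t: 21.25
tool_pos: [0.6326, 0.0394, 0.0985]
ee_rot: [0.0, 0.777, 0.629, 0.0]
wrist_force: [-0.1, -0.1, -0.9]
width: 0.0191
gripper_force: 15.0
```

Request:
apply_moves(rows=[[0.0,[0,0,0],0],[0.0,[0,-0.0005,0],0],[0.0,[0,-0.0015,0],0],[0.0,[0,-0.0035,0],0],[0.0,[0,-0.0065,0],0],[0.0,[0,-0.0105,0],0],[0.0,[0,-0.0155,0],0],[0.0,[0,-0.0205,0],0]])

```text
t: 22.05
tool_pos: [0.6121, 0.0436, 0.0985]
ee_rot: [0.0, 0.777, 0.629, -0.0]
wrist_force: [1.3, -2.6, 1.0]
width: 0.0191
gripper_force: 15.0
```

Request:
apply_moves(rows=[[0.0,[0,-0.006,0],0],[0.0,[0,-0.012,0],0],[0.0,[0,-0.018,0],0],[0.0,[0,-0.024,0],0],[0.0,[0,-0.03,0],0],[0.0,[0,-0.036,0],0],[0.0,[0,-0.042,0],0],[0.0,[0,-0.048,0],0]])

```text
t: 22.85
tool_pos: [0.565, 0.0532, 0.0985]
ee_rot: [0.0, 0.777, 0.629, -0.0]
wrist_force: [0.7, -8.5, 1.6]
width: 0.019
gripper_force: 15.0
```

Request:
apply_moves(rows=[[0.0,[0,-0.006,0],0],[0.0,[0,-0.012,0],0],[0.0,[0,-0.018,0],0],[0.0,[0,-0.024,0],0],[0.0,[0,-0.03,0],0],[0.0,[0,-0.036,0],0],[0.0,[0,-0.041,0],0],[0.0,[0,-0.045,0],0]])

```text
t: 23.65
tool_pos: [0.5208, 0.0622, 0.0984]
ee_rot: [0.0, 0.777, 0.629, -0.001]
wrist_force: [-1.4, -12.4, 1.9]
width: 0.0191
gripper_force: 15.0
```

Request:
apply_moves(rows=[[0.0,[0,-0.003,0],0],[0.0,[0,-0.005,0],0],[0.0,[0,-0.007,0],0],[0.0,[0,-0.009,0],0],[0.0,[0,-0.011,0],0],[0.0,[0,-0.012,0],0],[0.0,[0,-0.013,0],0],[0.0,[0,-0.013,0],0]])

```text
t: 24.45
tool_pos: [0.5113, 0.0642, 0.0986]
ee_rot: [0.003, 0.777, 0.629, 0.002]
wrist_force: [27.0, -16.1, -14.7]
width: 0.0201
gripper_force: 15.0
```

At the stop (27 N). Easing back, releasing and lifting off.

Request:
apply_moves(rows=[[0.0,[0,0.0015,0],0],[0.0,[0,0.003,0],0],[0.0,[0,0.003,0],0],[0.05,[0,0.003,0],0],[0.05,[0,0.003,0],0],[0.05,[0,0.003,0],0],[0.05,[0,0.003,0],0],[0.05,[0,0.003,0],0]])

```text
t: 25.25
tool_pos: [0.5116, 0.0653, 0.0984]
ee_rot: [-0.0, 0.777, 0.629, -0.0]
wrist_force: [-0.1, 0.0, 0.1]
width: 0.0498
gripper_force: 0.0
```

Request:
apply_moves(rows=[[0.05,[0,0,-0.01],0],[0.05,[0,0,-0.03],0],[0.05,[0,0,-0.06],0],[0.05,[0,0,-0.1],0],[0.05,[0,0,-0.14],0],[0.05,[0,0,-0.18],0],[0.05,[0,0,-0.2],0],[0.05,[0,0,-0.2],0]])

```text
t: 26.05
tool_pos: [0.5124, 0.0652, 0.3021]
ee_rot: [0.002, 0.777, 0.629, 0.002]
wrist_force: [0.6, 0.7, 0.6]
width: 0.0498
gripper_force: 0.0
```

Run:
```python
from h import *
s=robot.observe();b=np.load('b.npy');print(s['tool_pos'],s['wrist_force'])
for c in (120,125,130):
  P=toW(b,[(-55-c,0,151)]);print(c,wproj(s,P)*.78, (proj('scene',P)-[150,100])*1.667)
f=lambda x,w:cv2.resize(x,(w,400),interpolation=cv2.INTER_CUBIC)
a=robot.snapshot('scene')[100:340,150:390,::-1];w=robot.snapshot('wrist')[:,:,::-1]
cv2.imwrite('pics/e6.png',np.hstack([f(a,400),cv2.copyMakeBorder(cv2.resize(w,(400,300)),0,100,0,0,cv2.BORDER_CONSTANT)]))
```

```text
[0.51236435 0.06520641 0.30207229] [0.58259015 0.73557173 0.57153502]
120 [[203.80634163 140.40106977]] [[141.14608345  76.45416288]]
125 [[200.14387696 140.42968217]] [[139.73081712  74.17019337]]
130 [[196.48097586 140.45829797]] [[138.32131026  71.89551856]]
```

View pics/e6.png

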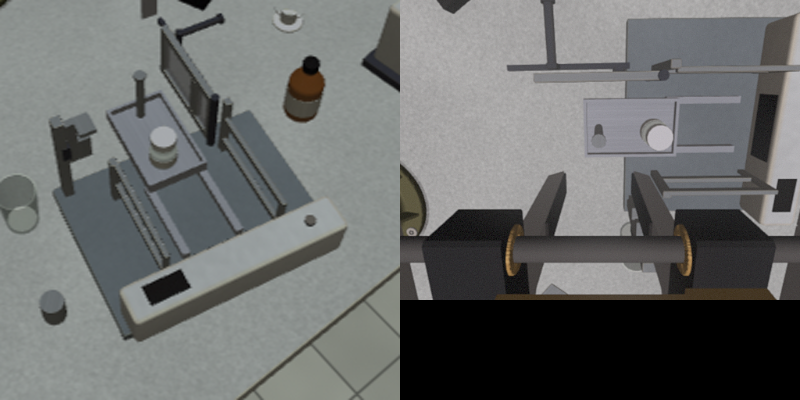

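The carriage is at its stop (post at column 198, about 128–130 mm). The jar is standing, the gate is square with its bar down, and the beaker and bottle are untouched. Handing in.

```bash
python3 -c "
from station import robot
print(robot.hand_in())"
```

```text
the job is handed in; nothing more can be done
None
```

I handed the job in at about 26 s: the gate is open square with its latch bar down, the carriage is drawn out to its stop with the jar standing, the beaker and bottle were not touched, and the gripper is clear of everything.

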